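# Load sample vials into the storage tube

## Task

Put the two thick sample vials away in the clear closed-end storage tube: lay one in the loading chute and push it lengthwise through the mouth, then lay the other behind it and push it in too, so that it drives the first deeper and its outer end finishes flush with the mouth. Either vial may go first and either end may lead; leave the slim vial on its rest.

Things in the scene. Friction and masses are not known exactly. Their poses are not given: they have to be found in the camera images.
- vial_a: Thick screw-cap sample vial, amber glass, white cap, 28 mm in diameter, 61 mm long over the cap, 25 to 50 g; identical to vial_b. Lies in the V groove of a fixed black rubber rest (50 mm long, 22 wide: narrower than the vial; 14 high). Origin mid-length on its axis, 25 mm above the bench at the start; x level along it to the cap; it may be rolled about x.
- vial_b: Thick screw-cap sample vial, amber glass, white cap, 28 mm in diameter, 61 mm long over the cap, 25 to 50 g; identical to vial_a. Lies in the V groove of a fixed black rubber rest (50 mm long, 22 wide: narrower than the vial; 14 high). Origin mid-length on its axis, 25 mm above the bench at the start; x level along it to the cap; it may be rolled about x.
- tube: Fixed stand: level clear round tube (bore 38 mm, wall 4, 128 deep, far end shut by a black cap) with an open aluminium V chute before its mouth. Origin on the bench under the mouth; x level into the tube, z up. Chute x -96 to -1 mm, 48 wide, bottom line at z 25.5, side edges 32 (15 degree slopes centre a vial). Thick vial axis: z 40 in chute, 39 in tube. Tube top z 67. Vials slide freely (under 1 N).
- slim_vial: A thinner vial of the same amber glass and white cap, 18 mm in diameter and 61 mm long, on a rest like the others. Not wanted in the tube. Origin at mid-length on its axis, about 20 mm above the bench; x along it towards the cap.
Mind the look-alikes: they are no part of the job. What is shaped like the vial_a but red or yellow is not meant. What is shaped like the vial_b but green or yellow is not meant.

How it is judged:
By the outcome, as a careful person would: the job done as asked, in the order asked, and still so for the second after the job is handed in, with the robot touching nothing.
It also fails if it takes over 67 s, if anything falls off the work surface, if the arm or the gripper's body presses on something with over 40 N, if the wrist force passes 120 N, or if a joint passes its speed limit or range.

## Robot

A 6-joint arm with a two-finger parallel gripper is mounted at the origin on the work surface. World frame = base frame: x ahead of the robot, y to its left, z up, the work surface at z = 0. Lengths are in m, angles in rad, forces in N, time in s.
With the tool pointing down it reaches from about 0.275 to 0.825 m from the base axis. Payload 4.9 kg.
Tool frame: the origin (TCP) lies midway between the tips of the shut fingers; the grasp point (between the pads) lies 19 mm behind it (grip_point_offset is the distance from the TCP to the grasp point, in m); z points along the fingers, y is the line along which they close (so a half turn about z gives the same grasp; the last joint's range is limited). The gripper opens to 85 mm and grips with 20 to 120 N. Pads are 22 mm wide; open, the fingers measure 114 mm over their backs; the gripper's body (76 mm by 85 mm) begins 54 mm behind the grasp point. The pads swing forward as they close: fully open they stand 13 mm farther back than shut.
Start: joints at [-1.317, 0.326, -0.193, 1.052, 0, 1.437], TCP at [0.208, -0.509, 0.231] pointing down, gripper open.
Joint ranges: [-2.65, 2.65], [-0.97, 1.79], [-1.3, 1.35], [-1.93, 2.1], [-1.47, 1.37], [-3.14, 3.14]. Speed limits (rad/s): [2.57, 2.57, 3.14, 3.14, 3.14, 3.14].

## Interface

Orientations are given as a rotation vector (axis times angle).
In Python, from cell import * gives the robot as it stands. Calls block until the motion is done:
- movep(position, orientation): joint-space move of the TCP to a pose.
- move_l(position, velocity=0.15, rot=None, until_force=None): straight line of the TCP; rot=None keeps the orientation; velocity is the mean speed in m/s. With until_force (N) it stops when the force on the tool has changed by that much, and returns True; else False.
- set_joints(angles): joint-space move.
- let_go() and grab(newtons=None): open the fingers fully, or close them until they stop; newtons is the grip in N (None keeps the last).
- sleep(seconds).
- ik(position, orientation): joint angles nearest the present ones, or None.
- get_state(): the state.
- grab_frame(name): name is "scene" or "top"; returns a dict with "img" (400x640x3 uint8, red, green, blue), "fx", "fy", "cx", "cy" (pixels), "cam_to_world" (4x4, takes a point from camera to world coordinates). Camera axes: x right, y down, z forward; pixel columns grow to the right and rows downward; lengths in m; the calibration is good to about 2 mm. A picture is of the moment at which its call begins. There is no depth.
A pose or a line that the arm cannot do raises MotionError and nothing moves.
- sign_off(): hands the job in; it is judged then, once.
Trained networks look in the newest picture that a camera, given by its name, has taken for a name from the list of things; names that differ only in an ending like _2 or _b are one class to them, and where a whole thing is asked for, a point or a joint stands for the part that bears it (a point fixed in the world has none). Each returns a list of dicts, best first, with "score" (0 to 1); they miss things now and then, are a little off and sometimes report something else, mostly with a low value. They report only what shows in the picture. A call takes as long as a camera call. They do not tell look-alikes from the thing itself.
- spot_in(camera, name): "centre" ([column, row] in pixels, amid what is visible of it).
- silhouettes(camera, name): "mask" (400x640 bool, what is visible of it) and "centre" ([column, row] in pixels, amid what is visible of it).
- tip_of(camera, name): "centre" ([column, row] in pixels: a listed point, or the origin of a listed thing).
The state is a dict: "clock": time; "q": joint angles; "joint_velocities": joint speeds; "tau": joint torques, N m; "position": TCP position; "eef_rot": TCP orientation; "contact_force": force on the tool from outside, world axes, zero at the start; "wrist_torque": the same for the moment, N m; "finger_gap": opening from 0.0 (shut) to 1.0 (fully open); "grasp_force": force on a finger pad.
Only numpy, scipy, OpenCV 4.12 (cv2) and the standard library are available. Lean on these libraries where they do the work, as an engineer would, in place of code of your own. Each camera call takes 0.05 s, during which the arm holds its last target. There are 200 camera calls.

## Working session

There is one attempt and no reset: what is moved stays moved. The work goes in short steps, each a Python script; the robot and the scene stay as the last script left them, time stands still between calls to the robot, and variables do not carry over. Pictures are saved under pics/ and viewed, at most 10 in all, crops included, and the job is handed in when it is done.

```bash
mkdir -p pics; python3 - <<'E'
from cell import *
import cv2,numpy as np
for c in ["scene","top"]:
    f=grab_frame(c); cv2.imwrite(f"pics/{c}0.png",f["img"][:,:,::-1])
    print(c,f["fx"],f["fy"],f["cx"],f["cy"],np.round(f["cam_to_world"],4).tolist())
    for n in ["vial_a","tube","slim_vial"]:
        print(n,[(np.round(d["centre"]).tolist(),round(d["score"],2)) for d in tip_of(c,n)])
E
```

```text
scene 485.80331105247694 485.80331105247694 308.56053176713436 201.93481137247977 [[-0.4685, 0.4661, -0.7505, 1.1852], [0.8835, 0.2531, -0.3942, 0.3805], [0.0062, -0.8477, -0.5304, 0.5184], [0.0, 0.0, 0.0, 1.0]]
vial_a [([418.0, 300.0], 0.89), ([296.0, 196.0], 0.86), ([306.0, 259.0], 0.83), ([333.0, 214.0], 0.79), ([381.0, 229.0], 0.69), ([355.0, 277.0], 0.59)]
tube [([200.0, 204.0], 0.92)]
slim_vial [([443.0, 240.0], 0.71)]
top 498.72397152522166 498.72397152522166 318.5983519913755 208.13462835839024 [[-0.0614, -0.9731, 0.2219, 0.3304], [-0.9981, 0.0601, -0.0128, 0.0335], [-0.0009, -0.2223, -0.975, 1.0896], [0.0, 0.0, 0.0, 1.0]]
vial_a [([344.0, 257.0], 0.84), ([254.0, 249.0], 0.79), ([242.0, 178.0], 0.64), ([295.0, 242.0], 0.6), ([288.0, 183.0], 0.58)]
tube [([411.0, 213.0], 0.73)]
slim_vial [([205.0, 264.0], 0.54)]
```

View pics/scene0.png

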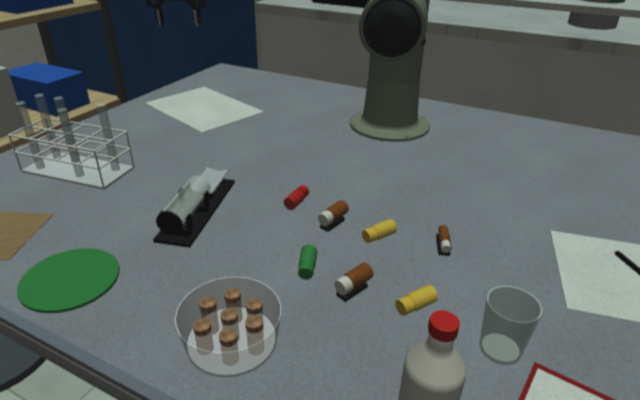

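View pics/top0.png

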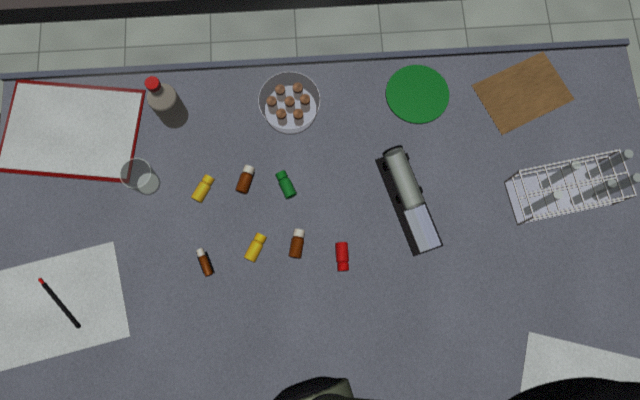

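The pictures show two thick amber vials with white caps: top (297,243) and (245,179), or scene (333,214) and (354,280). The slim one is at top (205,262). Red (342,256), green (286,184) and yellow (203,188), (256,247) are look-alikes. The tube stand is at top (411,200), with its chute at the end nearer the robot. Next I'll confirm with a crop and fit poses.

```bash
cat > h.py <<'E'
import numpy as np,cv2
def proj(f,P):
    T=np.linalg.inv(f["cam_to_world"]); c=np.atleast_2d(P)@T[:3,:3].T+T[:3,3]
    return np.c_[f["fx"]*c[:,0]/c[:,2]+f["cx"],f["fy"]*c[:,1]/c[:,2]+f["cy"]]
def unproj(f,uv,z):
    T=np.array(f["cam_to_world"]); d=T[:3,:3]@[(uv[0]-f["cx"])/f["fx"],(uv[1]-f["cy"])/f["fy"],1]
    return T[:3,3]+d*(z-T[2,3])/d[2]
def hullmask(f,P,s=4):
    m=np.zeros((400*s,640*s),np.uint8)
    h=cv2.convexHull(((proj(f,P)+.5)*s).astype(np.float32))
    cv2.fillConvexPoly(m,np.round(h).astype(np.int32),1); return cv2.resize(m.astype(np.float32),(640,400),interpolation=cv2.INTER_AREA)
def cyl(x,y,yaw,z,r,x0,x1):
    a=np.linspace(0,2*np.pi,24,endpoint=False); p=[]
    for l in (x0,x1):
        p.append(np.c_[x+l*np.cos(yaw)-r*np.cos(a)*np.sin(yaw),y+l*np.sin(yaw)+r*np.cos(a)*np.cos(yaw),z+r*np.sin(a)])
    return np.vstack(p)
E
cat > m.py <<'E'
from cell import *
from h import *
from scipy.optimize import minimize
fs={c:grab_frame(c) for c in("scene","top")}
S={c:silhouettes(c,"vial_a") for c in fs}
np.save("fr.npy",fs,allow_pickle=True)
for name,ctr in {"near":(297,243),"far":(245,179)}.items():
    p0=unproj(fs["top"],ctr,.025)
    ms={}
    for c in fs:
        e=proj(fs[c],p0)[0]; d=min(S[c],key=lambda d:np.hypot(*(np.array(d["centre"])-e)))
        print(name,c,np.round(e),np.round(d["centre"]),d["mask"].sum())
        ms[c]=d["mask"].astype(np.float32)
    def cost(v,cs):
        return sum(np.abs(hullmask(fs[c],cyl(*v[:2],v[2]/10,.025,.014,-.0305,.0305))-ms[c]).sum() for c in cs)
    for cs in (["top"],["scene"],["top","scene"]):
        b=None
        for y in (-.4,0,.4):
            v=np.r_[p0[:2],y*10]
            r=minimize(cost,v,args=(cs,),method="Nelder-Mead",options=dict(initial_simplex=np.array([v,v+[.01,0,0],v+[0,.01,0],v+[0,0,3]]),xatol=1e-4,fatol=.05))
            if b is None or r.fun<b.fun:b=r
        print(name,cs,np.round(b.x*[1,1,.1],4),round(b.fun,1))
t=fs["top"]["img"][130:270,180:460,::-1]; s=fs["scene"]["img"][160:250,140:260,::-1]
cv2.imwrite("pics/crop1.png",cv2.resize(t,None,fx=2.8,fy=2.8,interpolation=cv2.INTER_CUBIC))
a=cv2.resize(s,None,fx=6,fy=6,interpolation=cv2.INTER_CUBIC); cv2.imwrite("pics/crop2.png",a)
E
python3 m.py
```

```text
near scene [333. 213.] [334. 215.] 479
near top [297. 243.] [296. 241.] 295
near ['top'] [ 0.4981  0.072  -0.2518] 93.1
near ['scene'] [ 0.4961  0.0698 -0.1959] 30.6
near ['top', 'scene'] [ 0.4966  0.0702 -0.1865] 140.0
far scene [354. 278.] [355. 278.] 710
far top [245. 179.] [246. 180.] 340
far ['top'] [ 0.6484  0.1786 -0.3383] 38.0
far ['scene'] [ 0.6476  0.1776 -0.3306] 64.2
far ['top', 'scene'] [ 0.6477  0.1779 -0.3464] 113.2
```

View pics/crop1.png

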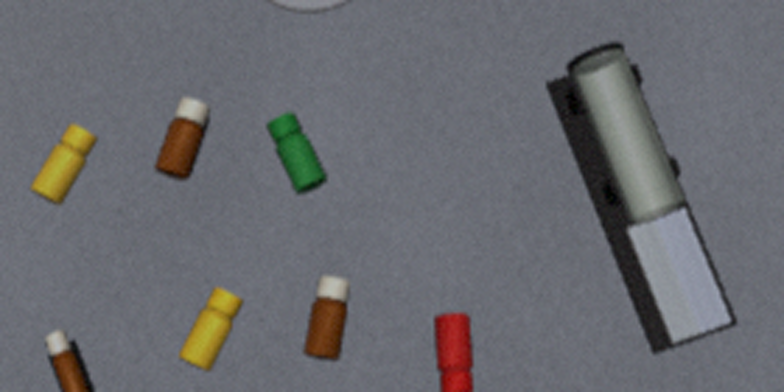

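View pics/crop2.png

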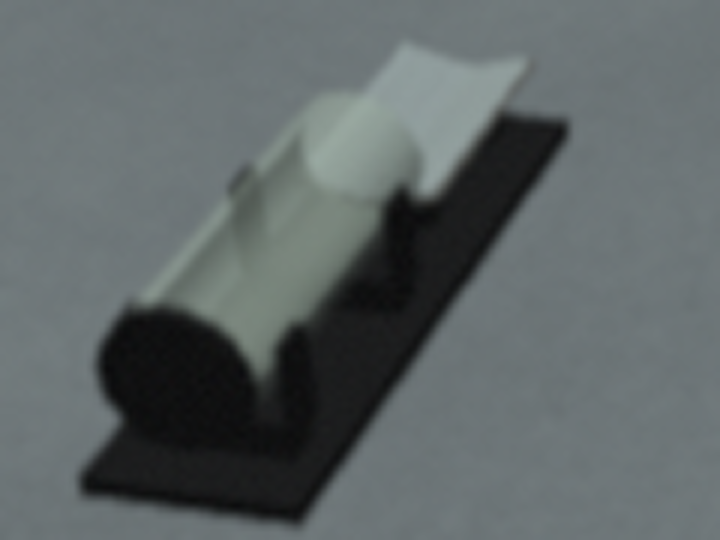

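The crop confirms the two thick amber vials with white caps: crop (326,318) and (183,138), which are full-frame (296,243) and (245,179). The slim one is at crop (70,360). The chute corners are crisp: top crop (627,225), (687,206), (735,322), (672,346); scene crop (405,42), (527,60), (430,200).

```bash
cat > t.py <<'E'
from h import *
from cell import ik,get_state
from scipy.optimize import least_squares,minimize
from scipy.spatial.transform import Rotation as R
fs=np.load("fr.npy",allow_pickle=True).item()
T=lambda c:(np.array(c)+.5)/2.8-.5+[180,130]; S=lambda c:(np.array(c)+.5)/6-.5+[140,160]
pts=[("top",(-1,24,32),T((627,225))),("top",(-1,-24,32),T((687,206))),("top",(-96,-24,32),T((735,322))),("top",(-96,24,32),T((672,346))),
("scene",(-96,-24,32),S((405,42))),("scene",(-96,24,32),S((527,60))),("scene",(-96,0,25.5),S((475,68))),("scene",(-1,24,32),S((430,200)))]
def W(v,p):
    p=np.atleast_2d(p)/1000; c,s=np.cos(v[2]),np.sin(v[2]); return np.c_[v[0]+c*p[:,0]-s*p[:,1],v[1]+s*p[:,0]+c*p[:,1],p[:,2]]
def res(v,cs=("top","scene")): return np.concatenate([proj(fs[c],W(v,p))[0]-u for c,p,u in pts if c in cs])
v0=np.r_[unproj(fs["top"],(411,213),.03)[:2],.3]
for cs in (("top",),("scene",),("top","scene")):
    r=least_squares(res,v0,args=(cs,)); print(cs,np.round(r.x,4),np.round(r.fun,1))
v=r.x
# refine vial poses by colour (amber+white) masks
for n,z0 in {"near":(.4966,.0702,-.19),"far":(.6477,.1779,-.34)}.items():
    for c in fs:
        im=fs[c]["img"].astype(int); hsv=cv2.cvtColor(fs[c]["img"],cv2.COLOR_RGB2HSV).astype(int)
        m=((im[...,0]-im[...,2]>25)|(im.min(2)>125))
        g=cv2.dilate(hullmask(fs[c],cyl(*z0,.025,.014,-.03,.03)),np.ones((13,13)))>0
        m=(m&g).astype(np.float32)
        def cost(q): return np.abs(hullmask(fs[c],cyl(q[0],q[1],q[2]/10,.025,.014,-.0305,.0305))-m).sum()
        q=np.array([z0[0],z0[1],z0[2]*10])
        b=minimize(cost,q,method="Nelder-Mead",options=dict(initial_simplex=np.array([q,q+[.006,0,0],q+[0,.006,0],q+[0,0,2]])))
        print(n,c,np.round(b.x*[1,1,.1],4),round(b.fun,1),m.sum())
for c in [(203,188),(286,184),(256,247),(342,256)]: print(c,np.round(unproj(fs["top"],c,.02),3))
def rot(yaw): return (R.from_euler("z",yaw)*R.from_euler("x",np.pi)).as_rotvec()
for p,y in [((.4966,.07,.017),-.2),((.648,.178,.017),-.34),((*W(v,(-50,0,0))[0][:2],.033),v[2]),((*W(v,(-110,0,0))[0][:2],.033),v[2]),((*W(v,(-10,0,0))[0][:2],.033),v[2])]:
    for dy in (0,np.pi,-np.pi/2,np.pi/2):
        q=ik(p,rot(y+dy)); print(np.round(p,3),dy,None if q is None else np.round(q,2))
E
python3 t.py
```

```text
('top',) [ 0.561  -0.1885  0.2684] [ 0.6  0.8 -0.2  0.6 -1.   0.   0.6 -1.3]
('scene',) [ 0.5631 -0.1873  0.2682] [-0.   0.6  1.   0.1 -0.8  0.2 -0.1 -0.8]
('top', 'scene') [ 0.5615 -0.1884  0.2675] [ 0.6  0.5 -0.3  0.4 -1.1 -0.2  0.5 -1.5  0.   0.2  1.  -0.4 -0.7 -0.2
 -0.1 -1.2]
near scene [ 0.4903  0.0703 -0.0669] 194.2 278.0
near top [ 0.5002  0.0716 -0.2256] 76.0 312.0
far scene [ 0.6409  0.1786 -0.2651] 259.4 483.0
far top [ 0.6496  0.1786 -0.3735] 85.4 291.0
(203, 188) [0.635 0.273 0.02 ]
(286, 184) [0.633 0.088 0.02 ]
(256, 247) [0.496 0.16  0.02 ]
(342, 256) [ 0.465 -0.024  0.02 ]
[0.497 0.07  0.017] 0 [-0.01  0.5  -0.58  0.5   0.   -2.95]
[0.497 0.07  0.017] 3.141592653589793 [-0.01  0.5  -0.58  0.5   0.    0.19]
[0.497 0.07  0.017] -1.5707963267948966 [-0.01  0.5  -0.58  0.5  -0.   -1.38]
[0.497 0.07  0.017] 1.5707963267948966 [-0.01  0.5  -0.58  0.5  -0.    1.76]
[0.648 0.178 0.017] 0 [ 0.16  0.74 -0.08  0.75  0.   -2.64]
[0.648 0.178 0.017] 3.141592653589793 [ 0.16  0.74 -0.08  0.75  0.    0.5 ]
[0.648 0.178 0.017] -1.5707963267948966 [ 0.16  0.74 -0.08  0.75  0.   -1.07
[... 287 characters left out ...]
   0.   -2.35]
[ 0.513 -0.202  0.033] 1.5707963267948966 [-0.51  0.54 -0.43  0.6   0.    0.8 ]
[ 0.455 -0.218  0.033] 0 [-0.59  0.47 -0.56  0.54  0.    2.28]
[ 0.455 -0.218  0.033] 3.141592653589793 [-0.59  0.47 -0.56  0.54  0.   -0.86]
[ 0.455 -0.218  0.033] -1.5707963267948966 [-0.59  0.47 -0.56  0.54  0.   -2.43]
[ 0.455 -0.218  0.033] 1.5707963267948966 [-0.59  0.47 -0.56  0.54  0.    0.71]
[ 0.552 -0.191  0.033] 0 [-0.46  0.59 -0.34  0.64  0.    2.41]
[ 0.552 -0.191  0.033] 3.141592653589793 [-0.46  0.59 -0.34  0.64  0.   -0.73]
[ 0.552 -0.191  0.033] -1.5707963267948966 [-0.46  0.59 -0.34  0.64  0.   -2.3 ]
[ 0.552 -0.191  0.033] 1.5707963267948966 [-0.46  0.59 -0.34  0.64  0.    0.84]
```

```bash
cat > mv.py <<'E'
from cell import *
from h import *
from scipy.spatial.transform import Rotation as R
TU=np.array([.5615,-.1884,.268])
def rot(yaw): return (R.from_euler("z",yaw+np.pi)*R.from_euler("x",np.pi)).as_rotvec()
def tp(x,z,y=0):
    c,s=np.cos(TU[2]),np.sin(TU[2]); return [TU[0]+c*x-s*y,TU[1]+s*x+c*y,z]
def txy(p):
    c,s=np.cos(TU[2]),np.sin(TU[2]); d=np.array(p[:2])-TU[:2]; return np.round([c*d[0]+s*d[1],-s*d[0]+c*d[1],p[2]],4)
def info(m):
    s=get_state(); print(m,"t",round(s["clock"],1),"p",np.round(s["position"],4),"tube",txy(s["position"]),"gap",round(s["finger_gap"],3),"gf",round(s["grasp_force"],1),"F",np.round(s["contact_force"],1))
def snap(n,box,k):
    # box per camera -> side by side crop
    o=[]
    for c,(u0,v0,u1,v1) in box.items():
        im=grab_frame(c)["img"][v0:v1,u0:u1,::-1]; o.append(cv2.resize(im,None,fx=k,fy=k,interpolation=cv2.INTER_CUBIC))
    h=min(i.shape[0] for i in o); cv2.imwrite(n,np.hstack([i[:h] for i in o]))
def pick(x,y,yaw):
    movep([x,y,.10],rot(yaw)); info("above")
    move_l([x,y,.017],.12); info("down")
    grab(30); info("grip")
    move_l([x,y,.13],.15); info("up")
BX={"top":(350,140,470,270),"scene":(150,150,270,280)}
E
python3 - <<'E'
from mv import *
pick(.4975,.0708,-.215)
movep(tp(-.050,.11),rot(TU[2])); info("over chute")
snap("pics/hold1.png",BX,3.3)
E
```

```text
above t 3.0 p [0.4979 0.07   0.1002] tube [0.0071 0.2661 0.1002] gap 1.004 gf 0.0 F [ 0.4 -0.3  0.5]
down t 3.8 p [0.498  0.0707 0.0174] tube [0.0074 0.2666 0.0174] gap 0.998 gf 0.0 F [ 0.   0.3 -0.3]
grip t 4.4 p [0.4977 0.0707 0.0175] tube [0.0071 0.2668 0.0175] gap 0.316 gf 29.3 F [-1.1 -0.3  5.1]
up t 5.3 p [0.4968 0.0708 0.1292] tube [0.0063 0.2671 0.1292] gap 0.31 gf 29.5 F [-0.2  1.5 -1. ]
over chute t 6.3 p [ 0.5128 -0.2007  0.1094] tube [-0.0502  0.001   0.1094] gap 0.313 gf 29.5 F [ 0.7  0.8 -0.7]
```

View pics/hold1.png

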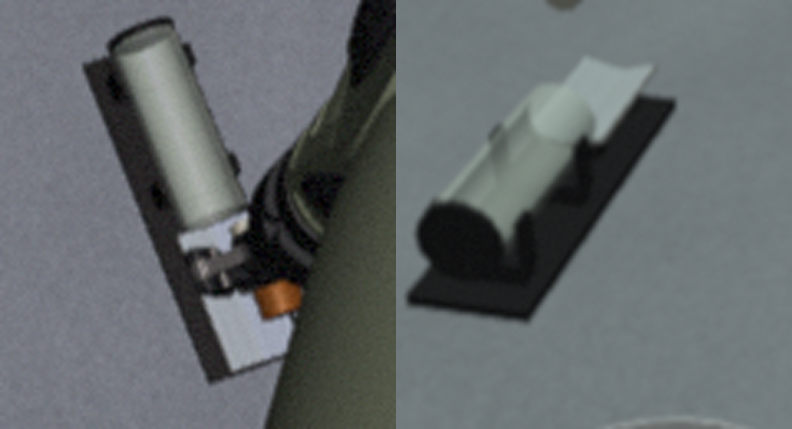

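Left: the vial is gripped over the chute, cap (white, ~(237,228)) toward the mouth and amber rear at (280,298), aligned with the chute. Right: tube empty, arm out of the crop. Next: lay it down.

```bash
python3 - <<'E'
from mv import *
print(move_l(tp(-.050,.045),.1)); 
print(move_l(tp(-.050,.031),.03,until_force=4)); info("placed")
let_go(); info("open")
move_l(tp(-.050,.11),.15)
movep(tp(-.125,.11),rot(TU[2])); grab(30)
move_l(tp(-.125,.035),.15); info("behind")
snap("pics/laid1.png",BX,3.3)
E
```

```text
False
True
placed t 7.7 p [ 0.5135 -0.2018  0.0327] tube [-0.0498 -0.0002  0.0327] gap 0.314 gf 29.9 F [-1.6  0.1  5.8]
open t 8.3 p [ 0.5129 -0.2014  0.0321] tube [-0.0503  0.0003  0.0321] gap 1.003 gf 0.0 F [-1.1 -0.1  0.6]
behind t 10.8 p [ 0.4412 -0.2217  0.0354] tube [-0.1248 -0.0003  0.0354] gap 0.005 gf 0.0 F [ 1.1 -1.  -0.4]
```

View pics/laid1.png

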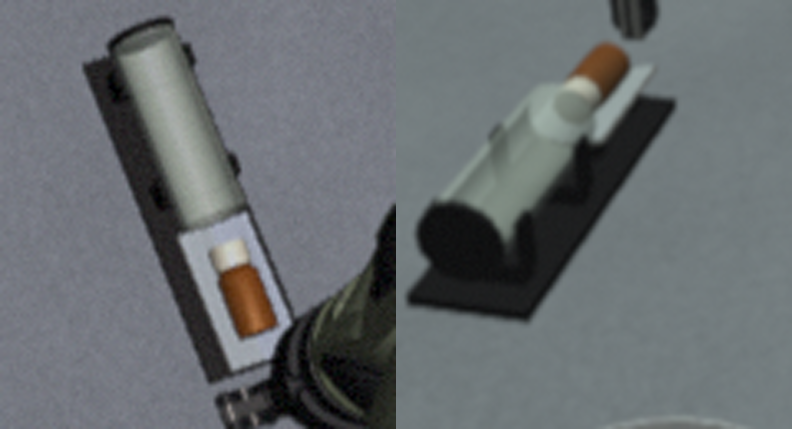

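The vial lies centred in the chute (left crop (242,288)), with the shut fingers behind it at (245,408). Next: push.

```bash
python3 - <<'E'
from mv import *
print(move_l(tp(-.098,.035),.08,until_force=8)); info("near")
print(move_l(tp(-.025,.035),.05,until_force=8)); info("a")
print(move_l(tp(.002,.035),.02,until_force=6)); info("b")
snap("pics/push1.png",BX,3.3)
move_l(tp(-.06,.035),.15)
E
```

```text
False
near t 11.3 p [ 0.4674 -0.2141  0.035 ] tube [-0.0975  0.0001  0.035 ] gap 0.0 gf 0.0 F [-0.3 -0.3 -0.1]
False
a t 12.9 p [ 0.5372 -0.1951  0.035 ] tube [-0.0252 -0.      0.035 ] gap -0.002 gf 0.0 F [-0.2  0.2 -0.6]
True
b t 13.8 p [ 0.5507 -0.1909  0.0344] tube [-0.0111  0.0004  0.0344] gap -0.002 gf 0.0 F [ 0.3  0.3 -0.3]
```

View pics/push1.png

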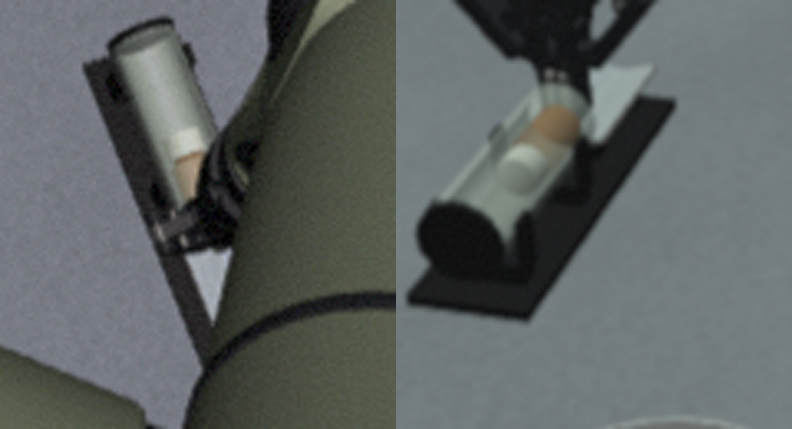

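The first vial is in the tube (right crop (540,150)). The fingers met the rim at TCP x = -11.1 mm, which is half the finger width, so that contact stop is flush. Next is the second vial.

```bash
python3 - <<'E'
from mv import *
move_l(tp(-.06,.13),.2); let_go()
movep([.648,.1783,.14],rot(-.345))
pick(.648,.1783,-.345)
movep(tp(-.052,.13),rot(TU[2])); info("over chute")
move_l(tp(-.052,.045),.12)
print(move_l(tp(-.052,.031),.03,until_force=4)); info("placed")
let_go(); info("open")
move_l(tp(-.052,.11),.15)
movep(tp(-.125,.11),rot(TU[2])); grab(30)
move_l(tp(-.125,.035),.15); info("behind")
snap("pics/laid2.png",BX,3.3)
E
```

```text
above t 17.5 p [0.6462 0.1767 0.0985] tube [0.1783 0.3297 0.0985] gap 1.002 gf 0.0 F [-0.3 -0.6 -0.6]
down t 18.4 p [0.6489 0.1784 0.018 ] tube [0.1814 0.3306 0.018 ] gap 0.998 gf 0.0 F [1.2 0.4 1.2]
grip t 18.9 p [0.6481 0.1778 0.0176] tube [0.1805 0.3302 0.0176] gap 0.317 gf 29.6 F [-1.7 -2.7  5.4]
up t 19.9 p [0.6472 0.1783 0.1289] tube [0.1798 0.3309 0.1289] gap 0.319 gf 29.5 F [-0.5 -0.8 -0.7]
over chute t 21.4 p [ 0.5117 -0.2016  0.1298] tube [-0.0515  0.0004  0.1298] gap 0.314 gf 29.6 F [-0.1 -0.4 -0.9]
True
placed t 22.6 p [ 0.5116 -0.2024  0.0327] tube [-0.0518 -0.0002  0.0327] gap 0.314 gf 29.9 F [0.2 0.8 4.8]
open t 23.2 p [ 0.511  -0.2019  0.0321] tube [-0.0523  0.0003  0.0321] gap 0.999 gf 0.0 F [ 1.   0.8 -0. ]
behind t 25.7 p [ 0.4412 -0.2217  0.0354] tube [-0.1248 -0.0003  0.0354] gap -0.001 gf 0.0 F [-0.6 -0.3 -0.1]
```

View pics/laid2.png

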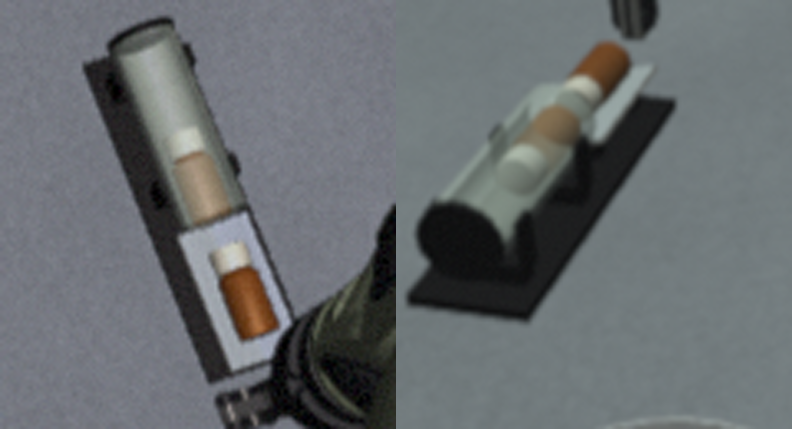

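The first vial is in the tube (left crop (200,175)) and the second lies behind it in the chute (242,290). Next: push it to the rim.

```bash
python3 - <<'E'
from mv import *
print(move_l(tp(-.098,.035),.08,until_force=8))
print(move_l(tp(-.025,.035),.05,until_force=8)); info("a")
print(move_l(tp(.002,.035),.015,until_force=6)); info("b")
move_l(tp(-.06,.035),.08); move_l(tp(-.12,.16),.2)
movep([.25,-.4,.3],rot(TU[2])); info("clear")
snap("pics/end.png",BX,3.3)
E
```

```text
False
False
a t 27.9 p [ 0.5374 -0.1951  0.035 ] tube [-0.025  -0.0001  0.035 ] gap -0.003 gf 0.0 F [-0.3  0.   0.2]
True
b t 29.0 p [ 0.5506 -0.1909  0.0344] tube [-0.0112  0.0004  0.0344] gap 0.001 gf 0.0 F [ 0.1  0.1 -0.2]
clear t 31.7 p [ 0.2505 -0.3993  0.299 ] tube [-0.3557 -0.121   0.299 ] gap -0.001 gf 0.0 F [-0.3  0.5  0.3]
```

View pics/end.png

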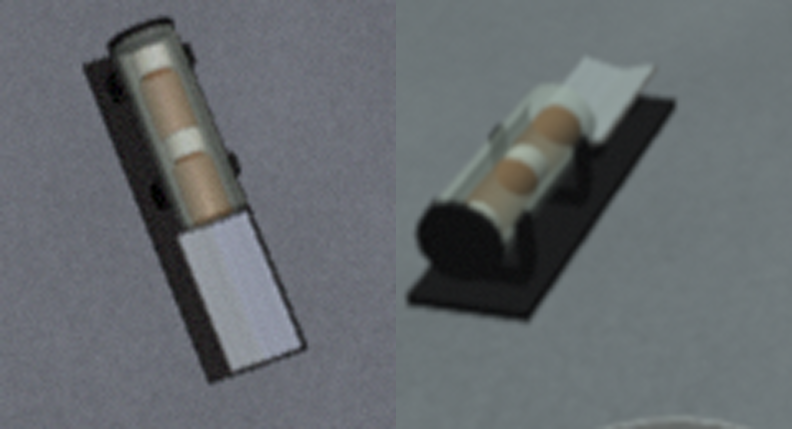

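Both vials are in the tube. The outer end, at left crop (212,218), coincides with the mouth edge, the chute is empty and the arm is clear.

```bash
python3 -c "
from cell import *
print(sign_off())"
```

```text
the job is handed in; nothing more can be done
None
```

The job is handed in: both thick vials are in the storage tube, the second one's outer end looks flush with the mouth in the final picture, and I left the slim vial alone; it took about 32 s of the 67 s allowed.

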